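Put the eraser away and slide the box shut

TASK

Put the eraser into the open compartment of the wooden box with the orange cover, then slide the orange cover fully shut over it. Leave the box with the blue cover, which is for batteries, as it is: its cover stays open.

Things in the scene. Friction and masses are not known exactly. Their poses are not given: they have to be found in the camera images.
- eraser_mid (a point): Centre of the loose eraser lying flat on the desk: 19 x 46 x 12 mm (x, y, z), blue-grey card sleeve, white end, 18 g. Long side along its y; grasp it across its x (19 mm). A black usb stick of about the same size lies near it and is not wanted.
- orange_box: Fixed light-wood box with an orange cover, 84 (x) x 220 (y) x 38 mm (z). Origin: centre of its underside. In its frame the compartment, open at the top, spans x -34 to +34 mm, y 0 to +104 mm, floor z 7 mm; the walls' tops are at z 38 mm. The -y half is a deck where the open cover is parked. Things inside must lie below z 28 mm for the cover to pass.
- orange_tab (a point): Centre of the upright orange tab amid the orange cover, to pinch or push: 34 (x) x 14 (y) x 23 mm tall, axes as the box's. Box frame: x 0, y 51 mm minus joint orange_cover, z 44 mm; it stands from z 32.5 mm (top of the cover, a flat plate 72 (x) x 106 (y) x 4 mm) to z 55.5 mm.
- orange_cover (a joint): Slide of the orange cover along the box's y, in m: 0 = fully shut, at its stop (cover moved to the box's +y), 0.1 = fully open (moved to -y). Starts at 0.08 to 0.1; the uncovered part of the compartment then spans y = 104 mm minus the joint value to 104 mm. Stays where it is left; about 1.5 N slides it.
- blue_cover (a joint): The same slide on the other box, which is alike but has a blue cover and two batteries in it: 0 = shut, 0.1 = fully open. It starts at 0.08 to 0.1 and is to be left open.
Not all that is in view belongs to the job. What is shaped like the part that bears eraser_mid but green or turquoise is not meant.

How it is judged:
By the outcome, as a careful person would: the job done as asked, in the order asked, and still so for the second after the job is handed in, with the robot touching nothing.
It also fails if it takes over 42 s, if anything falls off the work surface, if the arm or the gripper's body presses on something with over 40 N, if the wrist force passes 120 N, or if a joint passes its speed limit or range.

ROBOT

A 6-joint arm with a two-finger parallel gripper is mounted at the origin on a cart in front of the work surface, level with it; the furniture and walls round the work are solid. World frame = base frame: x ahead of the robot, y to its left, z up, the work surface at z = 0. Lengths are in mm, angles in degrees, forces in N, time in s.
With the tool pointing down it reaches from about 350 to 850 mm from the base axis. Payload 8.1 kg.
Tool frame: the origin (TCP) lies midway between the tips of the shut fingers; the grasp point (between the pads) lies 19 mm behind it; z points along the fingers, y is the line along which they close (so a half turn about z gives the same grasp; the last joint's range is limited). The gripper opens to 85 mm and grips with 20 to 120 N. Pads are 22 mm wide; open, the fingers measure 114 mm over their backs; the gripper's body (76 mm by 85 mm) begins 54 mm behind the grasp point. The pads swing forward as they close: fully open they stand 13 mm farther back than shut.
Start: joints at [-68.549, 7.471, 85.268, -0, 87.261, -4.893], TCP at [266.281, -537.68, 231.292] pointing down, gripper open.
Joint ranges: [-169.43, 169.43], [-51.17, 129.36], [1.28, 143.12], [-76.62, 256.62], [0, 156.53], [-152.29, 152.29]. Speed limits (degrees/s): [136.94, 136.94, 159.86, 180, 180, 180].

INTERFACE

Orientations are given as [roll, pitch, yaw] about the fixed x, y, z axes, in that order (R = Rz(yaw) Ry(pitch) Rx(roll)).
In Python, from bench import r gives the robot as it stands.
- The arm moves only by the tool step_arm, never from a script. Its arguments are lists of equal length, an entry for each row: "delta_pos": the shift along the world's x, y, z in units of 200 mm (1.0 is 200 mm), a list of three; "spin": the turn about the world's z in units of 180 degrees (1.0 is 180 degrees). In form: {"delta_pos": [[dx, dy, dz], ...], "spin": [spin, ...]}. A call has 1 to 8 rows; each row shifts and turns the commanded pose from where the row before left it; what a row does not reach is not made up. A row lasts 1/8 s, in which the tool goes at most 62.5 mm and 10.7 degrees, less where a joint would pass 70% of its speed; a pose out of reach is approached as far as the arm can. A call with a number of a shift or a turn outside -1 to 1 is refused whole. A call with a gripper value outside its range is refused whole. "gripper" is the opening, from -1 (shut) to 1 (fully open), set as the call begins (left out, the last holds). The fingers move at their own pace and stop on an object; "squeeze" is the grip in N (left out, the last holds). Time passes only in rows, so rows that do not move let the fingers close. It gives the time, the measured TCP pose, the force, the opening and the grip force at its end, in the units of the state.
- r.sense(): the state, without advancing time (a new reading comes with each control period).
- r.snapshot(name): name is "side" or "top"; returns a dict with "pixels" (480x640x3 uint8, blue, green, red), "fx", "fy", "cx", "cy" (pixels), "camera_from_world" (4x4, takes a point from world to camera coordinates). Camera axes: x right, y up, looking along -z (the intrinsics and any distortion apply to the point x, -y, -z); pixel columns grow to the right and rows downward; lengths in mm; the calibration is good to about 2 mm. A picture is of the moment at which its call begins. There is no depth.
- r.hand_in(): hands the job in; it is judged then, once.
The state is a dict: "time": time; "joint_pos": joint angles; "qd": joint speeds; "joint_efforts": joint torques, N m; "tool_pos": TCP position; "tcp_rot": TCP orientation; "ft_force": force on the tool from outside, world axes, zero at the start; "wrist_torque": the same for the moment, N m; "finger_gap": finger opening in mm; "grip_force": force on a finger pad.
Only numpy, scipy, OpenCV 4.12 (cv2) and the standard library are available. Lean on these libraries where they do the work, as an engineer would, in place of code of your own. Each camera call takes 0.05 s, during which the arm holds its last target. There are 200 camera calls.

## Working session

There is one attempt and no reset: what is moved stays moved. The work goes in short steps, Python scripts to look and compute and a tool call to move; the robot and the scene stay as the last step left them, time stands still between calls to the robot, and variables do not carry over. Pictures are saved under pics/ and viewed, at most 10 in all, crops included, and the job is handed in when it is done.

Besides the shell and the picture viewer there is one more tool, called after "Emit:" as name([rows], argument=value, ...), one row to a line, values as JSON. step_arm: Moves the arm, as the interface text tells. Shifts and turns lie within -1 to 1; 1 stands for 200 mm of shift or 180 degrees of turn. Its arguments: {"type":"object","properties":{"delta_pos":{"type":"array","items":{"type":"array","items":{"type":"number","minimum":-1,"maximum":1}}},"spin":{"type":"array","items":{"type":"number","minimum":-1,"maximum":1}},"gripper":{"type":"number"},"squeeze":{"type":"number"}},"required":["delta_pos","spin"]}

```bash
mkdir -p pics; cat > h.py <<'E'
import numpy as np, cv2
from bench import r
def snap(n,f):
    s=r.snapshot(n); cv2.imwrite('pics/'+f,s['pixels']); return s
def ray(s,u,v,z):
    M=np.array(s['camera_from_world']); R=M[:3,:3]; t=M[:3,3]
    d=R.T@np.array([(u-s['cx'])/s['fx'],-(v-s['cy'])/s['fy'],-1.]); c=-R.T@t
    return c+d*(z-c[2])/d[2]
E
python3 - <<'E'
from h import *
for n in('top','side'):
    s=snap(n,n+'1.png'); M=np.array(s['camera_from_world']); print({k:s[k] for k in s if k not in('pixels','camera_from_world')}, -M[:3,:3].T@M[:3,3])
print(r.sense())
E
```

```text
{'fx': 455.7271244115102, 'fy': 455.7271244115102, 'cx': 317.878304831113, 'cy': 240.31424893554328} [380.25564204 104.70027815 900.20127149]
{'fx': 461.7911444736641, 'fy': 461.7911444736641, 'cx': 320.76104390813225, 'cy': 233.03548798980452} [ 345.28866259 -531.43022779  572.40301009]
{'time': 0.1, 'joint_pos': array([-6.85475505e+01,  7.50918648e+00,  8.53235651e+01, -6.68566328e-04,
        8.72617285e+01, -4.89270555e+00]), 'qd': array([ 0.0820702 ,  0.01748194, -0.24117919,  0.16397313, -0.0253959 ,
       -0.15415713]), 'joint_efforts': array([ 2.98145780e-03, -5.70949388e+01, -5.01942337e+01, -4.91044739e-05,
        8.21196969e-03,  1.01693178e-05]), 'tool_pos': array([ 266.1039175 , -537.20897424,  230.36092047]), 'tcp_rot': array([-1.79905807e+02, -7.39289375e-03,  2.63451814e+01]), 'ft_force': array([-0.11495476,  0.2502844 , -0.6916471 ]), 'wrist_torque': array([-0.00231028,  0.02034082,  0.02910006]), 'grip_force': 0.0, 'finger_gap': 85.1235082753673}
```

View pics/top1.png

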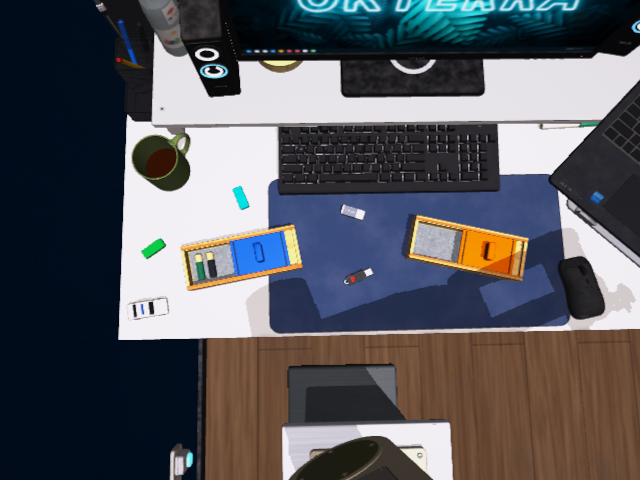

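View pics/side1.png

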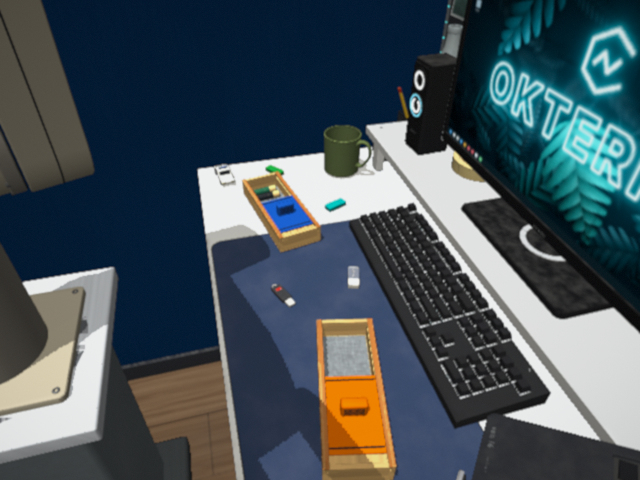

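The top view shows the eraser at about (352,212), the usb stick at (358,276), the orange box around (468,248) with its compartment to the left (world +y), and the tab at (488,250). The side view agrees: eraser at (353,276), tab at (354,406).

```bash
python3 - <<'E'
from h import *
s=snap('top','top2.png'); im=s['pixels']; hsv=cv2.cvtColor(im,cv2.COLOR_BGR2HSV)
def rect(mask,box,z,name):
    m=np.zeros_like(mask); x0,y0,x1,y1=box; m[y0:y1,x0:x1]=mask[y0:y1,x0:x1]
    m=cv2.morphologyEx(m,cv2.MORPH_CLOSE,np.ones((3,3)))
    c=max(cv2.findContours(m,0,1)[0],key=cv2.contourArea)
    P=np.array([ray(s,u,v,z)[:2] for u,v in c[:,0,:]],np.float32)
    print(name,cv2.boundingRect(c),cv2.minAreaRect(P)); b=cv2.boxPoints(cv2.minAreaRect(P)); print(b.round(1).tolist())
g=cv2.cvtColor(im,cv2.COLOR_BGR2GRAY)
rect((g>95).astype(np.uint8)*255,(330,196,376,228),12,'eraser')
warm=((hsv[...,0]<30)&(hsv[...,1]>70)&(hsv[...,2]>90)).astype(np.uint8)*255
rect(warm,(395,200,540,300),38,'box')
org=((hsv[...,0]<20)&(hsv[...,1]>235)&(hsv[...,2]>150)).astype(np.uint8)*255
rect(org,(440,200,540,300),32.5,'cover')
crop=np.hstack([cv2.resize(im[195:229,330:376],None,fx=8,fy=8,interpolation=0),cv2.resize(im[205:290,400:535],None,fx=3.2,fy=3.2,interpolation=0)]); cv2.imwrite('pics/crop2.png',crop)
# (crop size)
print(crop.shape)
E
```

```text
eraser (341, 204, 25, 16) ((557.3826293945312, 15.785709381103516), (47.12235641479492, 21.158143997192383), 70.36023712158203)
[[539.5, -2.799999952316284], [559.4000244140625, -10.0], [575.2999877929688, 34.400001525878906], [555.2999877929688, 41.5]]
box (407, 215, 122, 66) ((477.5983581542969, -199.19207763671875), (226.46722412109375, 88.38739776611328), 77.07247924804688)
[[409.20001220703125, -299.70001220703125], [495.29998779296875, -319.3999938964844], [546.0, -98.69999694824219], [459.8999938964844, -78.9000015258789]]
cover (458, 229, 59, 46) ((471.31927490234375, -239.17056274414062), (104.31412506103516, 68.58211517333984), 77.0648193359375)
[[426.20001220703125, -282.29998779296875], [493.1000061035156, -297.70001220703125], [516.4000244140625, -196.0], [449.6000061035156, -180.6999969482422]]
(272, 800, 3)
```

View pics/crop2.png

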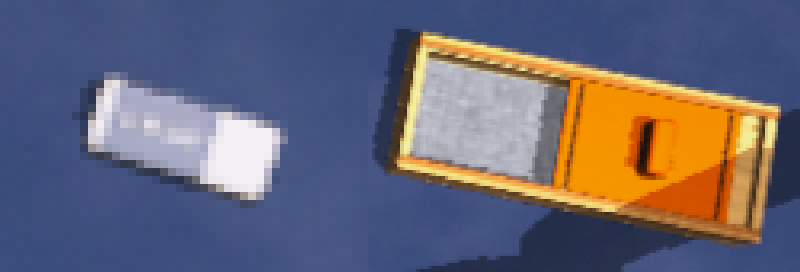

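Checks: the eraser measures 47 x 21 mm at (557,16) with its long axis at 70°. The box centre is about (479,-202) at yaw -13°, the cover joint is about 88 mm, and the tab is near (471,-239). The sizes match the ones given, so I'm setting out.

Emit:
step_arm([
  [0.121,0.23,0],
  [0.121,0.23,0],
  [0.121,0.23,0],
  [0.121,0.23,0],
  [0.121,0.23,0],
  [0.121,0.23,0],
  [0.121,0.23,0],
  [0.121,0.23,0],
], spin=[0.02,0.02,0.02,0.02,0.02,0.02,0.02,0.02], gripper=0.06)

```text
time: 1.15
tool_pos: [460.3, -168.0, 231.2]
tcp_rot: [180.0, 0.0, 55.3]
ft_force: [0.1, 0.1, -0.1]
finger_gap: 45.3
grip_force: 0.0
```

Emit:
step_arm([
  [0.121,0.23,0],
  [0.121,0.23,-0.1],
  [0.121,0.23,-0.15],
  [0.121,0.23,-0.15],
  [0,0,-0.1],
  [0,0,0],
  [0,0,0],
], spin=[0.02,0.02,0.02,0.02,0.004,0,0])

```text
time: 2.02
tool_pos: [556.9, 13.2, 132.3]
tcp_rot: [179.9, -0.0, 70.2]
ft_force: [0.1, 0.6, 0.4]
finger_gap: 45.0
grip_force: 0.0
```

```bash
python3 - <<'E'
from h import *
q=r.sense(); print(q['time'],q['tool_pos'],q['tcp_rot'],q['finger_gap'])
s=snap('side','side2.png'); im=s['pixels']
cv2.imwrite('pics/side2c.png',cv2.resize(im[140:460,240:460],None,fx=1.8,fy=1.8))
# eraser position from side view cross-check
M=np.array(s['camera_from_world'])
for P in([557.4,15.8,12],[471,-239,55.5]):
    c=M[:3,:3]@P+M[:3,3]; print(s['cx']-s['fx']*c[0]/c[2],s['cy']+s['fy']*c[1]/c[2])
E
```

```text
2.025 [556.91522935  13.21412508 132.31049488] [ 1.79938690e+02 -1.38328287e-04  7.01632840e+01] 45.02603881734087
352.73381235344203 274.1921133020376
353.33449410541004 400.0254446268067
```

View pics/side2c.png

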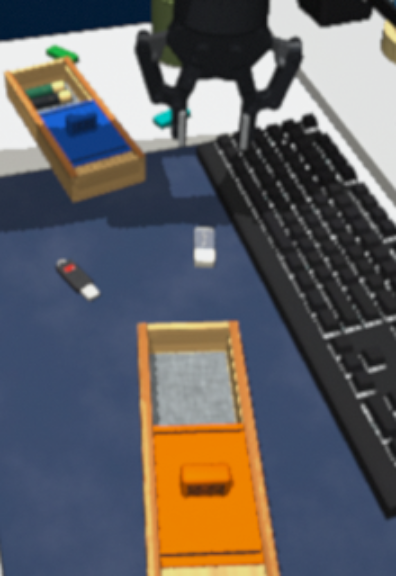

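The gripper stands above the eraser (crop pixel (204,247)) with clear room for the fingers, and the side view's projection agrees within 2 px. Descending and gripping.

Emit:
step_arm([
  [0.002,0.013,-0.2],
  [0,0,-0.2],
  [0,0,-0.12],
  [0,0,-0.07],
  [0,0,-0.05],
  [0,0,0],
], spin=[0,0,0,0,0,0])

```text
time: 2.82
tool_pos: [557.3, 16.6, 3.6]
tcp_rot: [180.0, -0.0, 70.2]
ft_force: [-0.2, -0.4, 0.3]
finger_gap: 45.4
grip_force: 0.0
```

Emit:
step_arm([
  [0,0,0],
  [0,0,0],
  [0,0,0],
  [0,0,0],
  [0,0,0],
], spin=[0,0,0,0,0], gripper=-1, squeeze=30)

```text
time: 3.45
tool_pos: [558.2, 16.9, 4.5]
tcp_rot: [179.9, -0.0, 70.3]
ft_force: [-0.6, -0.2, 5.8]
finger_gap: 18.5
grip_force: 31.3
```

Emit:
step_arm([
  [0,0,0.1],
  [0,0,0.2],
  [0,0,0.2],
  [-0.081,-0.198,0],
  [-0.081,-0.198,0],
  [-0.081,-0.198,0],
  [-0.081,-0.198,0],
  [0,0,0],
], spin=[0,0,0,0.01,0.01,0.01,0.008,0])

```text
time: 4.45
tool_pos: [491.6, -143.8, 104.6]
tcp_rot: [179.9, 0.0, 76.9]
ft_force: [0.3, 0.7, -0.6]
finger_gap: 18.1
grip_force: 30.6
```

```bash
python3 - <<'E'
from h import *
q=r.sense(); print(q['time'],q['tool_pos'],q['tcp_rot'],q['finger_gap'],q['grip_force'])
b=np.array([479,-202]);X=np.array([.9746,-.2238]);Y=np.array([.2238,.9746])
d=q['tool_pos'][:2]-b; print('box frame',d@X,d@Y)
s=snap('side','side3.png'); cv2.imwrite('pics/side3c.png',cv2.resize(s['pixels'][180:480,250:470],None,fx=1.9,fy=1.9))
E
```

```text
4.45 [ 491.619625   -143.77822903  104.55724315] [1.79943604e+02 3.91125763e-02 7.69194946e+01] 18.05214924543401 30.560063123703003
box frame -0.7309458231359767 59.567210063245135
```

View pics/side3c.png

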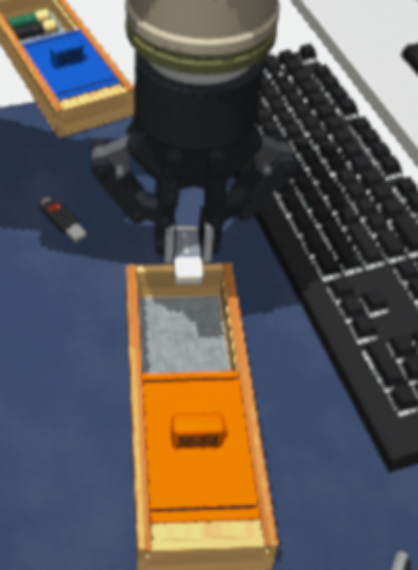

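The eraser is held straight between the pads, over the compartment (crop pixel (188,265)). Lowering it in.

Emit:
step_arm([
  [0,0,-0.15],
  [0,0,-0.15],
  [0,0,-0.08],
  [0,0,-0.05],
  [0,0,-0.03],
  [0,0,0],
  [0,0,0],
], spin=[0,0,0,0,0,0,0])

```text
time: 5.38
tool_pos: [492.9, -141.7, 12.1]
tcp_rot: [179.9, 0.0, 77.1]
ft_force: [-0.0, -0.3, -0.7]
finger_gap: 18.0
grip_force: 30.6
```

Emit:
step_arm([
  [0,0,0],
  [0,0,0],
  [0,0,0],
  [0,0,0],
], spin=[0,0,0,0], gripper=-0.25)

```text
time: 5.88
tool_pos: [492.3, -141.5, 11.3]
tcp_rot: [180.0, 0.0, 77.1]
ft_force: [0.5, 0.3, -0.6]
finger_gap: 32.0
grip_force: 0.0
```

Emit:
step_arm([
  [0,0,0.1],
  [0,0,0.2],
  [0,0,0.2],
  [0,0,0.2],
  [0,0,0],
], spin=[0,0,0,0,0])

```text
time: 6.5
tool_pos: [494.8, -142.5, 155.6]
tcp_rot: [179.6, 0.1, 77.1]
ft_force: [0.3, -0.2, -0.8]
finger_gap: 32.3
grip_force: 0.0
```

Emit:
step_arm([
  [-0.047,-0.2,0],
  [-0.047,-0.2,0],
  [-0.047,-0.2,0],
  [0,0,0],
  [0,0,0],
], spin=[0,0,0,0,0], gripper=-1)

```text
time: 7.12
tool_pos: [463.6, -260.9, 150.2]
tcp_rot: [-179.9, -0.1, 77.1]
ft_force: [-0.1, 0.9, -0.2]
finger_gap: 0.1
grip_force: 0.0
```

```bash
python3 - <<'E'
from h import *
q=r.sense(); print(q['time'],q['tool_pos'],q['tcp_rot'],q['finger_gap'])
b=np.array([479,-202]);X=np.array([.9746,-.2238]);Y=np.array([.2238,.9746])
d=q['tool_pos'][:2]-b; print('box frame',d@X,d@Y)
s=snap('side','side4.png'); cv2.imwrite('pics/side4c.png',cv2.resize(s['pixels'][230:480,250:470],None,fx=2,fy=2))
E
```

```text
7.125 [ 463.62622809 -260.86211086  150.2408934 ] [-1.79913564e+02 -6.22820017e-02  7.70641998e+01] 0.11216292302207877
box frame -1.8099376943309673 -60.80766339997939
```

View pics/side4c.png

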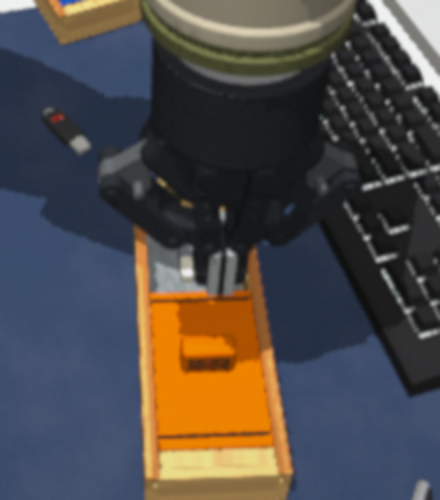

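The eraser lies in the compartment (crop pixel (186,262)), and the shut fingers stand behind the tab. Lowering them to push it.

Emit:
step_arm([
  [0.005,-0.005,-0.2],
  [0,0,-0.2],
  [0,0,-0.1],
  [0,0,-0.05],
  [0,0,0],
  [0,0,0],
], spin=[0,0,0,0,0,0])

```text
time: 7.92
tool_pos: [466.0, -262.8, 42.6]
tcp_rot: [179.9, 0.0, 77.1]
ft_force: [0.4, -0.4, -0.5]
finger_gap: 0.2
grip_force: 0.0
```

Emit:
step_arm([
  [0.011,0.049,0],
  [0.011,0.049,0],
  [0.011,0.049,0],
  [0.011,0.049,0],
  [0.011,0.049,0],
  [0.011,0.049,0],
  [0,0,0],
], spin=[0,0,0,0,0,0,0])

```text
time: 8.8
tool_pos: [478.2, -202.6, 41.0]
tcp_rot: [-180.0, -0.0, 77.2]
ft_force: [0.6, -0.1, 0.1]
finger_gap: 0.1
grip_force: 0.0
```

Emit:
step_arm([
  [0.009,0.039,0],
  [0.009,0.039,0],
  [0.009,0.039,0],
  [0,0,0],
], spin=[0,0,0,0])

```text
time: 9.3
tool_pos: [483.8, -179.5, 41.2]
tcp_rot: [-180.0, -0.0, 77.1]
ft_force: [0.7, -0.2, 0.3]
finger_gap: 0.1
grip_force: 0.0
```

Emit:
step_arm([
  [0.0022,0.01,0],
  [0.0022,0.01,0],
  [0,0,0],
], spin=[0,0,0])

```text
time: 9.68
tool_pos: [484.6, -176.2, 41.4]
tcp_rot: [180.0, -0.0, 77.1]
ft_force: [-0.3, 0.7, 0.3]
finger_gap: -0.2
grip_force: 0.0
```

Emit:
step_arm([
  [0.0022,0.01,0],
  [0,0,0],
], spin=[0,0])

```text
time: 9.93
tool_pos: [485.1, -174.2, 41.4]
tcp_rot: [180.0, -0.0, 77.1]
ft_force: [0.7, -1.0, 0.2]
finger_gap: -0.1
grip_force: 0.2
```

Emit:
step_arm([
  [0.0022,0.01,0],
  [0.0011,0.005,0],
  [0,0,0],
], spin=[0,0,0])

```text
time: 10.3
tool_pos: [485.7, -171.5, 41.4]
tcp_rot: [180.0, 0.0, 77.1]
ft_force: [-0.5, -4.3, -1.3]
finger_gap: -0.3
grip_force: 1.5
```

Emit:
step_arm([
  [0.0011,0.005,0],
  [0.0011,0.005,0],
  [0,0,0],
], spin=[0,0,0])

```text
time: 10.68
tool_pos: [485.8, -171.3, 41.4]
tcp_rot: [180.0, 0.2, 77.1]
ft_force: [-1.9, -11.1, -1.4]
finger_gap: -0.3
grip_force: 6.1
```

The push is firmly resisted (11 N) within 2 mm of the expected shut position. Backing off, raising clear and looking.

Emit:
step_arm([
  [-0.011,-0.05,0],
  [-0.011,-0.05,0.1],
  [0,-0.1,0.25],
  [0,-0.2,0.25],
  [-0.1,-0.25,0.2],
  [-0.1,-0.25,0.1],
  [-0.1,-0.2,0],
  [0,0,0],
], spin=[0,0,0,0,0,0,0,0])

```text
time: 11.68
tool_pos: [421.5, -387.3, 217.4]
tcp_rot: [-180.0, 0.0, 76.9]
ft_force: [-0.0, -0.9, -0.8]
finger_gap: -0.1
grip_force: 0.0
```

```bash
python3 - <<'E'
from h import *
q=r.sense(); print(q['time'],q['tool_pos'],q['ft_force'])
a=snap('top','top5.png')['pixels']; s=snap('side','side5.png')['pixels']
cv2.imwrite('pics/c5.png',np.hstack([cv2.resize(a[160:310,120:540],(460,164)),cv2.resize(s[150:480,230:450],None,fx=1.2,fy=1.2)[:164]]) if 0 else np.vstack([cv2.resize(a[200:300,380:560],(720,400))[:290],cv2.resize(s[160:480,230:590],(340,302))[:, :].copy() if 0 else cv2.resize(s[300:450,270:630],(720,300))]))
E
```

```text
11.675 [ 421.4681237  -387.3453957   217.40458158] [-0.03707321 -0.92430225 -0.84256325]
```

View pics/top5.png

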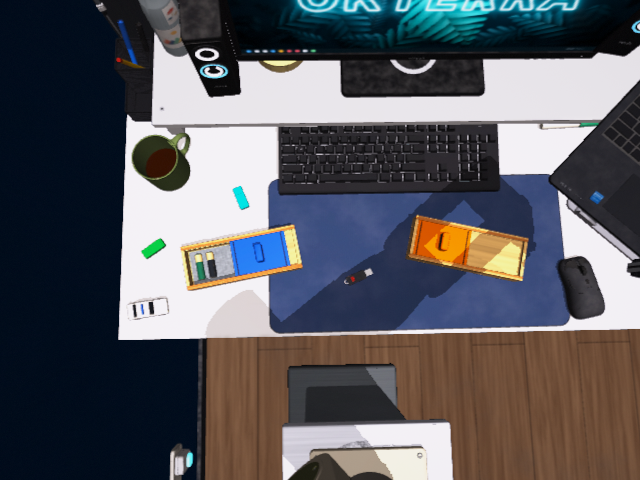

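View pics/side5.png

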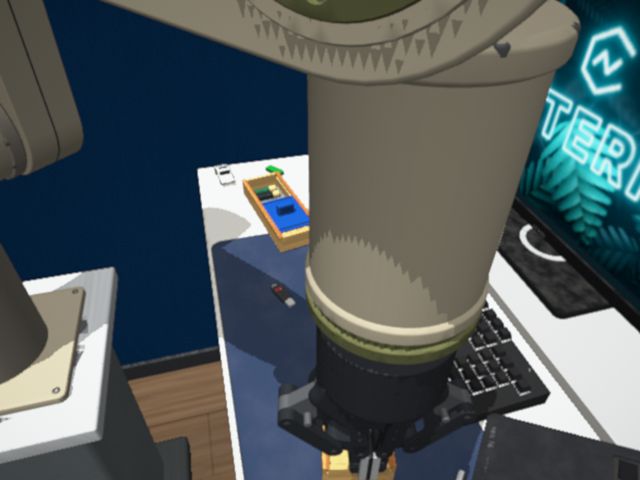

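The top view shows the orange cover over the whole compartment (tab at (444,242), bare deck behind it). The blue box is unchanged with its cover open, and the eraser is no longer on the desk. The side view shows the arm clear of everything. I'll do one numeric check of the cover, then hand in.

```bash
python3 - <<'E'
from h import *
s=r.snapshot('top'); hsv=cv2.cvtColor(s['pixels'],cv2.COLOR_BGR2HSV)
m=((hsv[...,0]<20)&(hsv[...,1]>235)&(hsv[...,2]>90)).astype(np.uint8)*255; m[:200]=0;m[300:]=0;m[:,:395]=0;m[:,540:]=0
c=max(cv2.findContours(cv2.morphologyEx(m,cv2.MORPH_OPEN,np.ones((5,5))),0,1)[0],key=cv2.contourArea)
P=np.array([ray(s,u,v,32.5)[:2] for u,v in c[:,0]],np.float32)
y=(P-[479,-202])@np.array([.2238,.9746]); print(y.min(),y.max())
ok=abs(y.min()+2)<5; print(ok)
if ok: print(r.hand_in())
E
```

```text
4.986945388793945 95.78591266937255
False
```

```bash
python3 - <<'E'
from h import *
s=r.snapshot('top'); im=s['pixels']; M=np.array(s['camera_from_world'])
for x in(-24,24):
  for y in list(range(-14,12,2))+list(range(88,114,2)):
    w=np.array([479,-202])+x*np.array([.9746,-.2238])+y*np.array([.2238,.9746])
    c=M[:3,:3]@[*w,32.5]+M[:3,3]; u=s['cx']-s['fx']*c[0]/c[2]; v=s['cy']+s['fy']*c[1]/c[2]
    print((y,*im[int(round(v)),int(round(u))].tolist()),end=' ')
  print()
cv2.imwrite('pics/c6.png',cv2.resize(im[205:290,400:535],None,fx=5.5,fy=5.5,interpolation=0))
E
```

```text
(-14, 85, 152, 204) (-12, 86, 153, 204) (-10, 88, 154, 205) (-8, 86, 154, 205) (-6, 88, 155, 206) (-4, 89, 155, 206) (-2, 68, 137, 206) (0, 0, 93, 208) (2, 0, 84, 214) (4, 10, 51, 131) (6, 0, 83, 210) (8, 0, 84, 214) (10, 0, 84, 214) (88, 0, 88, 218) (90, 0, 88, 218) (92, 0, 88, 218) (94, 0, 89, 218) (96, 8, 58, 144) (98, 12, 53, 133) (100, 0, 85, 213) (102, 51, 122, 207) (104, 92, 164, 216) (106, 85, 151, 202) (108, 60, 108, 149) (110, 30, 53, 75) (112, 30, 52, 73) 
(-14, 89, 156, 208) (-12, 89, 156, 209) (-10, 113, 193, 227) (-8, 150, 236, 245) (-6, 151, 236, 245) (-4, 152, 237, 245) (-2, 120, 221, 245) (0, 0, 167, 246) (2, 0, 149, 246) (4, 0, 119, 223) (6, 0, 145, 245) (8, 0, 148, 246) (10, 0, 149, 247) (88, 0, 86, 216) (90, 0, 85, 216) (92, 0, 86, 216) (94, 0, 80, 201) (96, 15, 49, 110) (98, 6, 59, 147) (100, 0, 85, 216) (102, 16, 100, 208) (104, 71, 139, 199) (106, 92, 162, 215) (108, 77, 138, 187) (110, 35, 61, 86) (112, 31, 53, 73)
```

View pics/c6.png

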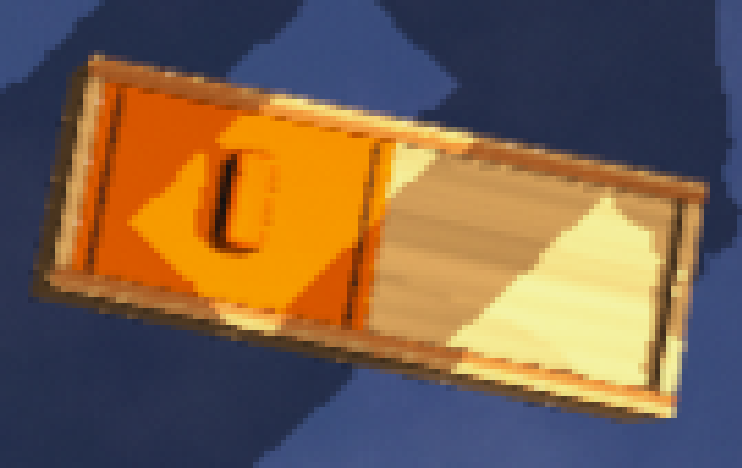

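The crop shows the cover plate meeting the end wall at about (90,170) with no gap. The dark lines that cut the mask short are only the plate's printed edge lines. The cover is shut, so I'm handing in.

```bash
python3 -c "
from h import *
print(r.hand_in())"
```

```text
the job is handed in; nothing more can be done
None
```

The eraser is in the orange-covered box and the orange cover is slid shut against its stop; the blue box was not touched and its cover is still open. The job was handed in at about 12 s, and no verdict came back.

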